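Clear the bench and hang the parts bins on the cleat

TASK

The lidded pan stands on its mark in the way of the back board: first slide it along the bench, without lifting it, onto the other painted mark so that it stands inside the ring. Then hang every blue bin that is there on the board's cleat: tilt its angled rear strip over the cleat and drop it until it is fully home, level and flat against the board, side by side anywhere along the cleat. Leave the glass jar where it stands.

Things in the scene. Friction and masses are not known exactly. Their poses are not given: they have to be found in the camera images.
- board: Low plywood board fixed upright on the bench, 480 mm wide (y), 150 mm high, 20 mm thick. Origin: bench level, middle of its front face; x points into the board, away from the robot, y left along it, z up. A fully hung bin has its centre point at x = -71, z = +95 mm in this frame, x along the board's x, spacer touching the board. Tool handles stand 45 to 80 mm behind the face, up to 185 mm high.
- cleat (a point): Middle of the upper edge of the cleat's lip, 17 mm in front of the board's face, 118 mm above the bench; axes as the board's. The cleat is a wooden slat 460 mm long (y), 6 mm thick, rising forwards from the face at 40 degrees from vertical, with a V groove 17 mm wide at the top between lip and board. A hung strip lies in it, its edge 14 mm below the lip: lift a level bin 16 mm or more to pass.
- work_mark: White painted ring on the bench, 150 mm outside diameter, in front of the board; origin at its centre, at bench level. The pan stands on it at the start.
- park_mark: The other white painted ring on the bench, 150 mm outside diameter, flat, to the right of the board; origin at its centre, at bench level.
- pan_mid (a point): Steel pan with a fixed lid, 120 mm in diameter, 50 mm high to the lid; on it an upright black knob, 26 mm in diameter, 32 mm high (top 82 mm above the bench). The point lies on its axis, 41 mm above its underside (so at 41 mm when it stands); z up. 0.5 kg (0.4 to 0.6).
- bin1_mid (a point): Blue parts bin (may be absent), holds handle scales of wood. Point at its centre, 50 mm above its underside; x to its rear, y left, z up. Tub 90 (x) by 84 by 50 mm high; rear plate 90 mm high. Upright grip fin in the middle, 40 mm long (x), 12 mm thick (y), tops out 100 mm above the underside: pinch its upper 45 mm across y from above. 0.18 to 0.33 kg. All bins alike.
- bin2_mid (a point): Blue parts bin (may be absent), holds brass rods. Point at its centre, 50 mm above its underside; x to its rear, y left, z up. Tub 90 (x) by 84 by 50 mm high; rear plate 90 mm high. Upright grip fin in the middle, 40 mm long (x), 12 mm thick (y), tops out 100 mm above the underside: pinch its upper 45 mm across y from above. 0.18 to 0.33 kg. All bins alike.
- bin3_mid (a point): Blue parts bin (may be absent), holds steel blade blanks. Point at its centre, 50 mm above its underside; x to its rear, y left, z up. Tub 90 (x) by 84 by 50 mm high; rear plate 90 mm high. Upright grip fin in the middle, 40 mm long (x), 12 mm thick (y), tops out 100 mm above the underside: pinch its upper 45 mm across y from above. 0.18 to 0.33 kg. All bins alike.
- bin4_mid (a point): Blue parts bin (may be absent), holds blocks of pale wood. Point at its centre, 50 mm above its underside; x to its rear, y left, z up. Tub 90 (x) by 84 by 50 mm high; rear plate 90 mm high. Upright grip fin in the middle, 40 mm long (x), 12 mm thick (y), tops out 100 mm above the underside: pinch its upper 45 mm across y from above. 0.18 to 0.33 kg. All bins alike.
- bin1_strip (a point): Middle of the free lower edge of bin1's hanger strip, 71 mm behind (x) and 9 mm above the bin's centre point. Strip 80 mm wide (y), 5 mm thick, slants down and backwards from the rear plate's top (x = 45 mm, 90 mm above the underside) at 40 degrees from vertical. A spacer at the bottom rear, 12 mm high, reaches equally far back.
- bin2_strip (a point): Middle of the free lower edge of bin2's hanger strip, 71 mm behind (x) and 9 mm above the bin's centre point. Strip 80 mm wide (y), 5 mm thick, slants down and backwards from the rear plate's top (x = 45 mm, 90 mm above the underside) at 40 degrees from vertical. A spacer at the bottom rear, 12 mm high, reaches equally far back.
- bin3_strip (a point): Middle of the free lower edge of bin3's hanger strip, 71 mm behind (x) and 9 mm above the bin's centre point. Strip 80 mm wide (y), 5 mm thick, slants down and backwards from the rear plate's top (x = 45 mm, 90 mm above the underside) at 40 degrees from vertical. A spacer at the bottom rear, 12 mm high, reaches equally far back.
- bin4_strip (a point): Middle of the free lower edge of bin4's hanger strip, 71 mm behind (x) and 9 mm above the bin's centre point. Strip 80 mm wide (y), 5 mm thick, slants down and backwards from the rear plate's top (x = 45 mm, 90 mm above the underside) at 40 degrees from vertical. A spacer at the bottom rear, 12 mm high, reaches equally far back.
- jar_mid (a point): Bystander: glass jar, 48 mm in diameter, 65 mm high; the point is its centre.
Things that resemble listed ones, but are neither listed nor needed, are in the scene too. What is shaped like the part that bears bin2_mid but turquoise is not meant.

How it is judged (in metres and radians):
On the way, in this order (a step that is already met when the one before it is completed fails the run):
1. the pan stands inside the ring of the other mark (horizontal distance between pan_mid and park_mark below 0.015 m and height (world z) of pan_mid below 0.046 m and angle between pan_mid's own z axis and vertical below 0.1 rad and linear speed of pan below 0.02 m/s), for 0.2 s.
2. every bin present hangs fully home on the cleat (x of bin1_mid in the frame of board between -0.079 and -0.063 m and z of bin1_mid in the frame of board between 0.087 and 0.102 m and y of bin1_mid in the frame of board between -0.19 and 0.19 m and angle between each of bin1_mid, bin2_mid, bin3_mid, bin4_mid's own z axis and vertical below 0.12 rad and angle between the x axis of each of bin1_mid, bin2_mid, bin3_mid, bin4_mid and the x axis of board, either way round below 0.12 rad and x of bin2_mid in the frame of board between -0.079 and -0.063 m and z of bin2_mid in the frame of board between 0.087 and 0.102 m and y of bin2_mid in the frame of board between -0.19 and 0.19 m and x of bin3_mid in the frame of board between -0.079 and -0.063 m and z of bin3_mid in the frame of board between 0.087 and 0.102 m and y of bin3_mid in the frame of board between -0.19 and 0.19 m and x of bin4_mid in the frame of board between -0.079 and -0.063 m and z of bin4_mid in the frame of board between 0.087 and 0.102 m and y of bin4_mid in the frame of board between -0.19 and 0.19 m), for 0.3 s.
At the end, for the whole second after the job is handed in: The pan stands flat within 15 mm of the centre of the park mark; every bin present hangs on the cleat with its strip in the groove (centre within 8 mm of its hung depth and height, whole strip on the cleat), level and square to the board within 0.12 rad; all at rest (all of step 1 and all of step 2 and linear speed of each of bin1, bin2, bin3, bin4 below 0.02 m/s); the robot touches nothing.
It fails at once if the pan is lifted off the bench (more than 12 mm) or tipped (height (world z) of pan_mid above 0.053 m or angle between pan_mid's own z axis and vertical above 0.3 rad).
It fails at once if the jar is displaced by more than 40 mm (distance of jar_mid from where it was at the start of the episode above 0.04 m).
Of bin1, bin2, bin3, bin4 only 3 to 4 are there at a start; the rules pass over those that are not, and their reading is None.
At some moment in a run one of pan, bin1, bin2, bin3, bin4 may be knocked a few centimetres aside while the robot is not near it.
It also fails if it takes over 210 s, if anything falls off the work surface, if the arm or the gripper's body presses on something with over 40 N, if the wrist force passes 120 N, or if a joint passes its speed limit or range.

ROBOT

A 6-joint arm with a two-finger parallel gripper is mounted at the origin on the work surface. World frame = base frame: x ahead of the robot, y to its left, z up, the work surface at z = 0. Lengths are in m, angles in degrees, forces in N, time in s.
With the tool pointing down it reaches from about 0.425 to 0.95 m from the base axis. Payload 3.5 kg.
Tool frame: the origin (TCP) lies midway between the tips of the shut fingers; the grasp point (between the pads) lies 19 mm behind it; z points along the fingers, y is the line along which they close (so a half turn about z gives the same grasp; the last joint's range is limited). The gripper opens to 85 mm and grips with 20 to 120 N. Pads are 22 mm wide; open, the fingers measure 114 mm over their backs; the gripper's body (76 mm by 85 mm) begins 54 mm behind the grasp point. The pads swing forward as they close: fully open they stand 13 mm farther back than shut.
Start: joints at [66.692, 16.404, 90.338, -0, 73.258, -8.594], TCP at [0.171, 0.653, 0.231] pointing down, gripper open.
Joint ranges: [-158.93, 158.93], [-51.34, 127.21], [12.03, 142.37], [-87.48, 267.48], [13.55, 161.25], [-162.69, 162.69]. Speed limits (degrees/s): [159.86, 159.86, 180, 180, 180, 180].

INTERFACE

Orientations are given as a 3x3 rotation matrix whose columns are the frame's x, y, z axes.
In Python, from cell import manip gives the robot as it stands.
- The arm moves only by the tool drive_tool, never from a script. Its argument "commands" is a list of rows, each a list of 5 numbers: the shift along the world's x, y, z as a fraction of full scale, then the turn about the world's z as a fraction of full scale, then the opening in per cent of the stroke, from 0 (shut) to 100 (fully open). In form: [[dx, dy, dz, yaw, fingers], ...]. A call has 1 to 20 rows; each row shifts and turns the commanded pose from where the row before left it; what a row does not reach is not made up. Full scale, the value 1, is 0.25 m for a shift and 90 degrees for a turn. A row lasts 1/12 s, in which the tool goes at most 41.7 mm and 7.16 degrees, less where a joint would pass 70% of its speed; a pose out of reach is approached as far as the arm can. A call with a number of a shift or a turn outside -1 to 1 is refused whole. A call with a gripper value outside its range is refused whole. The fingers move at their own pace and stop on an object; "squeeze" is the grip in N (left out, the last holds). Time passes only in rows, so rows that do not move let the fingers close. It gives the time, the measured TCP pose, the force, the opening and the grip force at its end, in the units of the state.
- manip.state(): the state, without advancing time (a new reading comes with each control period).
- manip.capture(name): name is "side" or "top" or "wrist"; returns a dict with "color" (384x512x3 uint8, blue, green, red), "K" (3x3 intrinsics, pixels), "dist" ([k1, k2, p1, p2, k3] as OpenCV has them; the pictures are not rectified), "R" (3x3) and "t" (3): a world point X has camera coordinates R X + t. Camera axes: x right, y down, z forward; pixel columns grow to the right and rows downward; lengths in m; the calibration is good to about 2 mm. A picture is of the moment at which its call begins. There is no depth.
- manip.close_job(): hands the job in; it is judged then, once.
Trained networks look in a picture, given as the dict that the camera call returned (one of the last four; its "shot" number tells which), for a name from the list of things; names that differ only in an ending like _2 or _b are one class to them, and where a whole thing is asked for, a point or a joint stands for the part that bears it (a point fixed in the world has none). Each returns a list of dicts, best first, with "p" (0 to 1); they miss things now and then, are a little off and sometimes report something else, mostly with a low value. They report only what shows in the picture. A call takes as long as a camera call. They do not tell look-alikes from the thing itself.
- manip.look_for(target, picture): "xyz" ([x, y, z] in m, in the coordinates of the camera as it stood for that picture, good to about 4 mm: the middle of the surface that is visible of it).
- manip.masks_of(target, picture): "mask" (384x512 bool, what is visible of it).
- manip.spot_point(target, picture): "xyz" ([x, y, z] in m, in the coordinates of the camera as it stood for that picture, good to about 4 mm: a listed point, or the origin of a listed thing).
The state is a dict: "clock": time; "qpos": joint angles; "qvel": joint speeds; "effort": joint torques, N m; "tcp_pos": TCP position; "eef_rot": TCP orientation; "force": force on the tool from outside, world axes, zero at the start; "wrist_torque": the same for the moment, N m; "width": finger opening in m; "gripper_force": force on a finger pad.
Only numpy, scipy, OpenCV 4.12 (cv2) and the standard library are available. Lean on these libraries where they do the work, as an engineer would, in place of code of your own. Each camera call takes 0.05 s, during which the arm holds its last target. There are 200 camera calls.

## Working session

There is one attempt and no reset: what is moved stays moved. The work goes in short steps, Python scripts to look and compute and a tool call to move; the robot and the scene stay as the last step left them, time stands still between calls to the robot, and variables do not carry over. Pictures are saved under pics/ and viewed, at most 14 in all, crops included, and the job is handed in when it is done.

Besides the shell and the picture viewer there is one more tool, called after ">>>" as name(argument=value, ...) on one line, values as JSON. drive_tool: Moves the arm, as the interface text tells. Shift numbers are shares of 0.25 m and turn numbers shares of 90 degrees, none past 1 either way. Its arguments: {"type":"object","properties":{"commands":{"type":"array","items":{"type":"array","items":{"type":"number"}}},"squeeze":{"type":"number"}},"required":["commands"]}

```bash
mkdir -p pics
cat > h.py <<'E'
import numpy as np, cv2
from cell import manip
def toworld(c,x): return c["R"].T@(np.array(x)-c["t"])
def proj(c,X):
    p,_=cv2.projectPoints(np.array([X],float),cv2.Rodrigues(c["R"])[0],c["t"],c["K"],np.array(c["dist"],float)); return p[0,0]
E
python3 - <<'E'
from h import *
s=manip.state(); print(s["clock"],s["tcp_pos"],s["eef_rot"],s["width"])
ims=[]
for n in ["top","side"]:
    c=manip.capture(n); cv2.imwrite(f"pics/{n}0.png",cv2.resize(c["color"],(800,600),interpolation=cv2.INTER_CUBIC))
    print(n,"cam at",(-c["R"].T@c["t"]).round(3))
    for t in ["board","cleat","work_mark","park_mark","pan_mid","bin1_mid","bin2_mid","bin3_mid","bin4_mid","jar_mid"]:
        for r in manip.spot_point(t,c)[:4]:
            if r["p"]>.2: w=toworld(c,r["xyz"]); print(t,round(r["p"],2),w.round(3),proj(c,w).round())
E
```

```text
0.0 [0.17115179 0.65227358 0.2299757 ] [[-9.67209039e-01  2.53979960e-01 -9.24873290e-04]
 [ 2.53981396e-01  9.67206772e-01 -2.12386469e-03]
 [ 3.55124638e-04 -2.28912174e-03 -9.99997317e-01]] 0.08578393521229243
top cam at [0.283 0.025 1.535]
board 0.79 [ 0.671 -0.087  0.001] [284. 158.]
pan_mid 0.71 [ 0.571 -0.098  0.041] [288. 183.]
bin2_mid 0.85 [0.655 0.403 0.048] [142. 157.]
bin2_mid 0.81 [0.618 0.247 0.049] [187. 168.]
bin3_mid 0.63 [0.435 0.104 0.052] [228. 222.]
bin4_mid 0.96 [0.463 0.274 0.054] [177. 213.]
jar_mid 0.75 [0.578 0.171 0.034] [210. 181.]
side cam at [ 0.204 -0.594  0.897]
board 0.94 [ 0.67  -0.092  0.002] [307. 219.]
board 0.72 [0.507 0.115 0.056] [213. 178.]
cleat 0.76 [ 0.65  -0.091  0.12 ] [305. 193.]
cleat 0.39 [0.574 0.167 0.031] [227. 163.]
pan_mid 0.96 [ 0.573 -0.103  0.041] [279. 229.]
bin2_mid 0.71 [0.619 0.241 0.05 ] [228. 137.]
bin2_mid 0.56 [0.657 0.4   0.05 ] [215. 103.]
bin3_mid 0.81 [0.439 0.096 0.05 ] [193. 194.]
bin4_mid 0.58 [0.459 0.264 0.052] [174. 151.]
jar_mid 0.72 [0.574 0.162 0.032] [228. 164.]
```

View pics/top0.png

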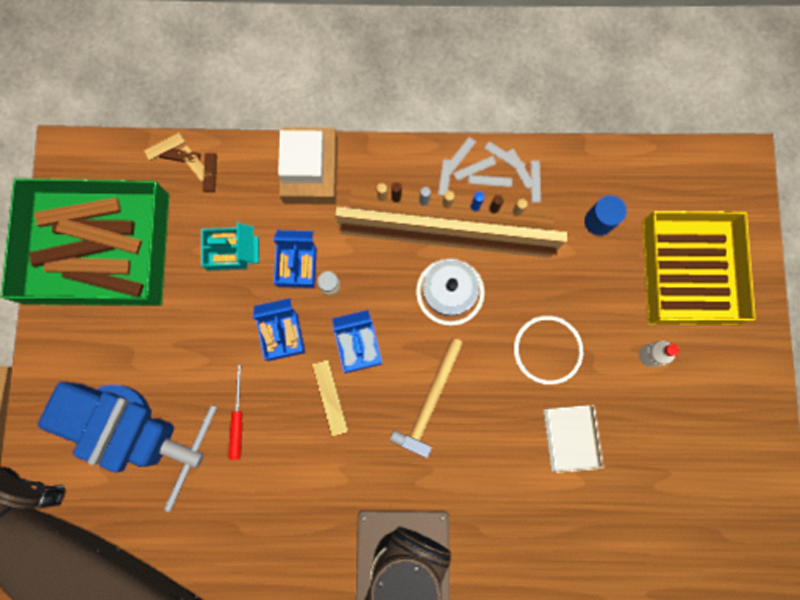

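View pics/side0.png

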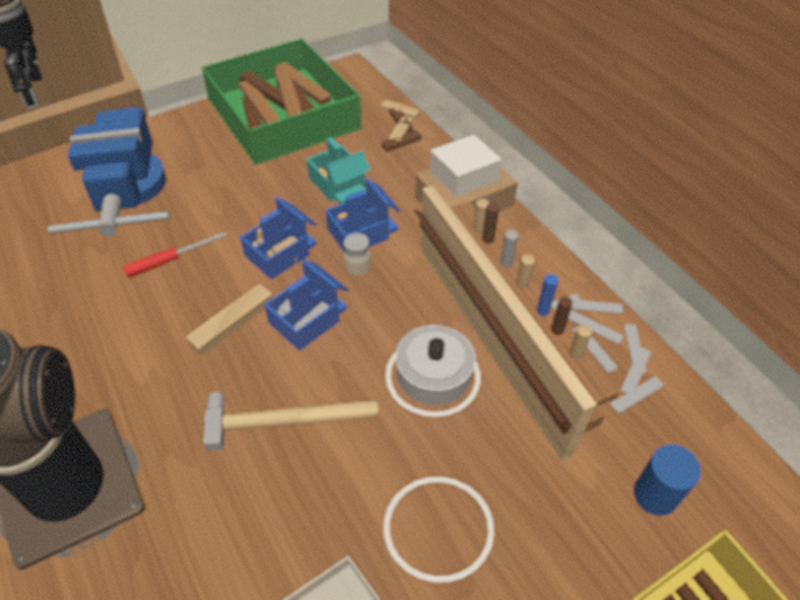

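The top view (800×600 pixels) shows blue bins at (295,258), (278,330) and (357,340). The look-alikes are the turquoise bin at (228,245), the blue cup at (605,215) and the vise at (110,425). The pan is on its ring at (450,291), the park ring is at (548,349) and the jar at (328,282). In the side view the three blue bins match the detections. I choose those three, which are brass or wood (×2) and steel.

```bash
cat >> h.py <<'E'
def ray(c,px,z):
    u=cv2.undistortPoints(np.array([[px]],float),c["K"],np.array(c["dist"],float))[0,0]
    d=c["R"].T@np.array([u[0],u[1],1]); o=-c["R"].T@c["t"]; return o+d*(z-o[2])/d[2]
def ring(c,guess,win=60):
    g=c["color"].min(2); h,w=g.shape; m=(g>150).astype(np.uint8)
    n,l,st,ce=cv2.connectedComponentsWithStats(m)
    best=None
    for i in range(1,n):
        ys,xs=np.where(l==i)
        if len(xs)<40: continue
        P=np.array([ray(c,(x,y),0)[:2] for x,y in zip(xs,ys)])
        A=np.c_[2*P,np.ones(len(P))]; s=np.linalg.lstsq(A,(P**2).sum(1),rcond=None)[0]
        r=np.sqrt(max(s[2]+s[0]**2+s[1]**2,0)); e=np.abs(np.hypot(*(P-s[:2]).T)-r).max()
        if .06<r<.08: print("ring",s[:2].round(4),r.round(4),"maxres",e.round(4),len(xs))
E
python3 - <<'E'
from h import *
for n in ["top","side"]:
    c=manip.capture(n); ring(c,None)
    if n=="top":
        for p in [(337,209),(566,236)]: print("board edge", ray(c,(p[0]*.64,p[1]*.64),.15).round(3))
    for t in ["bin1","bin2","bin3","bin4"]:
        for a in ["_mid","_strip"]:
            for r in manip.spot_point(t+a,c)[:3]:
                if r["p"]>.3: print(t+a,round(r["p"],2),toworld(c,r["xyz"]).round(3))
E
```

```text
ring [ 0.8391 -0.1579] 0.0707 maxres 0.0244 225
ring [ 0.834 -0.232] 0.0645 maxres 0.0322 358
ring [ 0.7644 -0.8538] 0.0783 maxres 0.0744 651
ring [ 0.4395 -0.3179] 0.0719 maxres 0.0054 351
board edge [0.71  0.144 0.15 ]
board edge [ 0.658 -0.328  0.15 ]
bin1_mid 0.71 [0.577 0.172 0.033]
bin2_mid 0.7 [0.62  0.25  0.049]
bin2_mid 0.7 [0.657 0.405 0.045]
bin2_strip 0.9 [0.658 0.333 0.06 ]
bin2_strip 0.61 [0.689 0.24  0.062]
bin3_mid 0.62 [0.436 0.101 0.051]
bin3_strip 0.74 [0.503 0.119 0.058]
bin4_mid 0.66 [0.462 0.274 0.053]
bin4_strip 0.57 [0.53  0.287 0.061]
ring [ 0.8351 -0.2366] 0.0638 maxres 0.0331 571
ring [ 0.4402 -0.3223] 0.0718 maxres 0.0044 790
bin1_mid 0.6 [0.438 0.097 0.053]
bin1_strip 0.68 [ 0.677 -0.093 -0.   ]
bin1_strip 0.37 [0.53  0.284 0.057]
bin2_mid 0.9 [0.655 0.402 0.05 ]
bin2_mid 0.74 [0.508 0.112 0.056]
bin2_mid 0.59 [0.618 0.243 0.05 ]
bin2_strip 0.98 [0.688 0.241 0.054]
bin2_strip 0.56 [0.664 0.328 0.06 ]
bin3_mid 0.55 [0.437 0.093 0.048]
bin3_strip 0.57 [0.509 0.11  0.054]
bin4_mid 0.72 [0.46  0.263 0.051]
bin4_strip 0.84 [0.53  0.288 0.058]
```

>>> drive_tool(commands=[[0.05,-0.16,0,0.079,100],[0.05,-0.15,0,0.079,100],[0.06,-0.15,0,0.01,100],[0.07,-0.15,0,0,100],[0.08,-0.15,0,0,100],[0.08,-0.15,0,0,100],[0.08,-0.15,0,0,100],[0.08,-0.15,0,0,100],[0.08,-0.15,0,0,100],[0.08,-0.15,0,0,100],[0.08,-0.15,0,0,100],[0.08,-0.15,0,0,100],[0.08,-0.15,0,0,100],[0.08,-0.15,0,0,100],[0.08,-0.15,0,0,100],[0.08,-0.15,0,0,100],[0.08,-0.15,0,0,100],[0.08,-0.15,0,0,100],[0.08,-0.15,0,0,100],[0.06,-0.15,0,0,100]])

```text
clock: 3.67
tcp_pos: [0.5389, -0.0905, 0.2316]
eef_rot: [[-1.0, -0.007, 0.001], [-0.007, 1.0, -0.0], [-0.001, -0.0, -1.0]]
force: [0.8, 1.6, -0.2]
width: 0.0853
gripper_force: 0.0
```

```bash
cat >> h.py <<'E'
def tri(obs):
    from scipy.optimize import least_squares
    return least_squares(lambda X: np.concatenate([proj(c,X)-p for c,p in obs]),[.55,0,.1]).x
E
python3 - <<'E'
from h import *
c=manip.capture("wrist"); print((-c["R"].T@c["t"]).round(3), c["R"].round(2).tolist())
cv2.imwrite("pics/w1.png",c["color"]); ring(c,None)
for t in ["pan_mid","board","cleat","work_mark","park_mark"]:
    for r in manip.spot_point(t,c)[:2]: print(t,round(r["p"],2),toworld(c,r["xyz"]).round(4),proj(c,toworld(c,r["xyz"])).round())
E
```

```text
[ 0.464 -0.091  0.375] [[-0.01, 1.0, -0.0], [0.96, 0.01, 0.29], [0.29, 0.0, -0.96]]
ring [ 0.4407 -0.3233] 0.0723 maxres 0.0062 2929
pan_mid 0.67 [0.6905 0.2455 0.0581] [501. 283.]
pan_mid 0.57 [ 0.5706 -0.0958  0.0391] [250. 192.]
board 0.83 [ 0.68   -0.093   0.0016] [252. 252.]
cleat 0.81 [ 0.6593 -0.085   0.1198] [258. 290.]
cleat 0.64 [0.6913 0.2469 0.0603] [503. 284.]
```

View pics/w1.png

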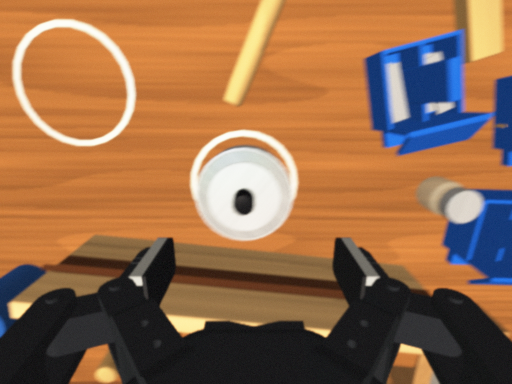

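The wrist view shows the park ring at (74,82), the pan with its black knob at (243,200), and the board with its cleat groove around row 270. The steel bin is at (425,90), the jar at (455,200).

Run:
```python
from h import *
obs=[]
for n,(u,v) in {"wrist":(243,200),"top":(289,183),"side":(279,223)}.items():
    c=manip.capture(n); m=np.zeros((384,512),np.uint8); m[v-14:v+15,u-14:u+15]=(c["color"].max(2)[v-14:v+15,u-14:u+15]<70)
    k,l,st,ce=cv2.connectedComponentsWithStats(m); i=1+st[1:,4].argmax(); print(n,ce[i],st[i]); 
    print(ray(c,ce[i],.07).round(4)); obs.append((c,ce[i]))
print(tri(obs).round(4))
```

```text
wrist [243.0275 202.095 ] [233 190  20  25 400]
[ 0.5712 -0.1002  0.07  ]
top [288.7414966  177.72789116] [275 170  29  16 147]
[ 0.5843 -0.0985  0.07  ]
side [278.84615385 226.69230769] [276 224   6   5  13]
[ 0.5644 -0.1145  0.07  ]
[ 0.5804 -0.1007  0.0441]
```

>>> drive_tool(commands=[[0.064,-0.019,-0.1,0,60],[0.064,-0.019,-0.1,0,60],[0,0,-0.1,0,60],[0,0,-0.1,0,60],[0,0,-0.1,0,60],[0,0,-0.1,0,60],[0,0,-0.05,0,60],[0,0,-0.04,0,60],[0,0,0,0,60],[0,0,0,0,0],[0,0,0,0,0],[0,0,0,0,0],[0,0,0,0,0],[0,0,0,0,0]], squeeze=40)

```text
clock: 5.28
tcp_pos: [0.5715, -0.0987, 0.0611]
eef_rot: [[-1.0, -0.007, 0.004], [-0.007, 1.0, -0.002], [-0.004, -0.002, -1.0]]
force: [-0.3, -2.7, 5.5]
width: 0.0246
gripper_force: 40.0
```

>>> drive_tool(commands=[[-0.01,-0.02,0,0,0],[-0.02,-0.03,0,0,0],[-0.03,-0.05,0,0,0],[-0.03,-0.05,0,0,0],[-0.03,-0.05,0,0,0],[-0.03,-0.05,0,0,0],[-0.03,-0.05,0,0,0],[-0.03,-0.05,0,0,0],[-0.03,-0.05,0,0,0],[-0.03,-0.05,0,0,0],[-0.03,-0.05,0,0,0],[-0.03,-0.05,0,0,0],[-0.03,-0.05,0,0,0],[-0.03,-0.05,0,0,0],[-0.03,-0.05,0,0,0],[-0.03,-0.05,0,0,0],[-0.03,-0.05,0,0,0],[-0.03,-0.05,0,0,0],[-0.016,-0.04,0,0,0],[0,0,0,0,0]])

```text
clock: 6.95
tcp_pos: [0.4396, -0.3213, 0.061]
eef_rot: [[-1.0, -0.005, 0.003], [-0.005, 1.0, 0.0], [-0.003, 0.0, -1.0]]
force: [0.4, 2.2, 8.7]
width: 0.0245
gripper_force: 41.0
```

>>> drive_tool(commands=[[0,0,0,0,60],[0,0,0,0,60],[0,0,0,0,60],[0,0,0,0,60],[0,0,0.06,0,60],[0,0,0.12,0,60],[0,0,0.15,0,60],[0,0,0.15,0,60],[0,0,0.15,0,60],[0,0.14,0.15,0,60],[0,0.15,0,0,60],[0,0.15,0,0,60],[0,0.15,0,0,60],[0,0.15,0,0,60],[0,0.1,0,0,60],[0,0,0,0,60]])

```text
clock: 8.28
tcp_pos: [0.4378, -0.1129, 0.2463]
eef_rot: [[-1.0, -0.012, -0.0], [-0.012, 1.0, 0.002], [0.0, 0.002, -1.0]]
force: [0.2, 0.1, 0.4]
width: 0.0509
gripper_force: 0.0
```

Run:
```python
from h import *
cs={n:manip.capture(n) for n in ["wrist","top","side"]}
im=np.hstack([cs["wrist"]["color"][:, :],cs["top"]["color"][60:444,100:388]]); cv2.imwrite("pics/w2.png",im)
for n,c in cs.items():
    print(n); ring(c,None)
    for t in ["pan_mid","board","cleat","bin2_mid","bin3_mid","bin4_mid","bin2_strip","bin3_strip","bin4_strip"]:
        for r in manip.spot_point(t,c)[:3]:
            if r["p"]>.45:print(t,round(r["p"],2),toworld(c,r["xyz"]).round(4))
```

```text
Traceback (most recent call last):
ValueError: all the input array dimensions except for the concatenation axis must match exactly, but along dimension 0, the array at index 0 has size 384 and the array at index 1 has size 324
```

Run:
```python
from h import *
cs={n:manip.capture(n) for n in ["wrist","top","side"]}
im=np.hstack([cs["wrist"]["color"],cs["top"]["color"][:,112:400]]); cv2.imwrite("pics/w2.png",im)
for n,c in cs.items():
    print(n); ring(c,None)
    for t in ["pan_mid","board","cleat","bin2_mid","bin3_mid","bin4_mid","bin2_strip","bin3_strip","bin4_strip"]:
        for r in manip.spot_point(t,c)[:3]:
            if r["p"]>.45:print(t,round(r["p"],2),toworld(c,r["xyz"]).round(4))
```

```text
wrist
ring [ 0.5696 -0.1023] 0.0722 maxres 0.0048 1222
pan_mid 0.75 [ 0.44   -0.3233  0.0421]
board 0.91 [ 6.749e-01 -9.420e-02  3.000e-04]
bin2_mid 0.72 [0.6202 0.2441 0.0518]
bin3_mid 0.96 [0.4372 0.0987 0.0499]
bin2_strip 0.93 [0.6897 0.2428 0.0563]
bin3_strip 0.83 [0.5062 0.1163 0.0604]
top
ring [1.1925 0.0745] 0.0601 maxres 0.0413 287
ring [ 0.8405 -0.1562] 0.0689 maxres 0.0246 238
ring [ 0.8343 -0.232 ] 0.0644 maxres 0.0322 366
ring [ 0.5685 -0.1008] 0.0716 maxres 0.0052 221
ring [0.1966 0.4455] 0.0603 maxres 0.0596 406
pan_mid 0.74 [ 0.4403 -0.3173  0.041 ]
board 0.82 [ 0.6753 -0.0838 -0.001 ]
cleat 0.93 [ 0.6577 -0.0876  0.1169]
bin2_mid 0.97 [0.6566 0.4001 0.0441]
bin2_mid 0.67 [0.6189 0.2499 0.0502]
bin3_mid 0.82 [0.4394 0.099  0.0509]
bin2_strip 0.88 [0.6893 0.2415 0.0639]
bin2_strip 0.72 [0.6544 0.3327 0.06  ]
bin3_strip 0.88 [0.5058 0.1212 0.0545]
bin4_strip 0.9 [0.5276 0.2868 0.0575]
side
ring [0.9468 0.7655] 0.0795 maxres 0.0739 590
ring [ 0.8359 -0.2373] 0.0635 maxres 0.0347 620
ring [ 0.5688 -0.105 ] 0.0719 maxres 0.0056 593
pan_mid 0.78 [ 0.4441 -0.3253  0.0395]
board 0.73 [ 0.6724 -0.0943 -0.0014]
cleat 0.61 [ 0.6533 -0.0929  0.1176]
bin2_mid 0.68 [0.4397 0.0945 0.0479]
bin3_mid 0.72 [0.4429 0.0973 0.0499]
bin4_mid 0.84 [0.4596 0.2665 0.0508]
bin2_strip 0.58 [0.6883 0.24   0.054 ]
bin3_strip 0.95 [0.5074 0.1112 0.0559]
bin4_strip 0.59 [0.533  0.2842 0.0564]
```

View pics/w2.png

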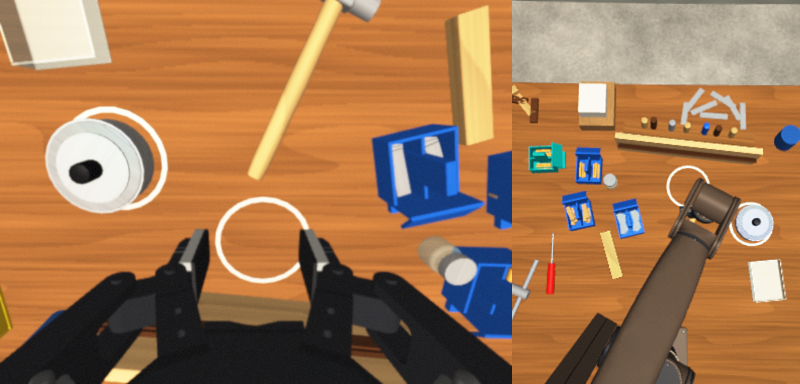

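The park move is good: the pan sits inside the ring at (108,165) in the wrist view. Bin3 (steel) is at (425,170), the jar at (450,260). Next I hover over bin3.

>>> drive_tool(commands=[[0,0.12,0,0.04,60],[0,0.12,0,0.04,60],[0,0.12,0,0.04,60],[0,0.12,0,0.04,60],[0,0.12,0,0,60],[0,0.12,0,0,60],[0,0.12,0,0,60],[0,0,0,0,60]])

```text
clock: 10.6
tcp_pos: [0.4379, 0.0969, 0.2469]
eef_rot: [[-0.966, -0.26, 0.0], [-0.26, 0.966, 0.002], [-0.001, 0.002, -1.0]]
force: [-0.9, -0.1, -0.5]
width: 0.0512
gripper_force: 0.0
```

```bash
cat > bins.py <<'E'
from h import *
import sys
def meas(near,tol=.05,names=("bin1","bin2","bin3","bin4"),cams=("wrist","top","side","wrist")):
    M={"_mid":[], "_strip":[]}
    for n in cams:
        c=manip.capture(n)
        for t in names:
            for a in M:
                for r in manip.spot_point(t+a,c)[:4]:
                    w=toworld(c,r["xyz"])
                    nx=np.array(near)+(np.array([.068,0]) if a=="_strip" else 0)
                    if r["p"]>.3 and np.hypot(*(w[:2]-nx))<tol: M[a].append(w)
    m=np.median(M["_mid"],0); s=np.median(M["_strip"],0)
    print("mid",m.round(4),len(M["_mid"]),np.std(M["_mid"],0).round(4),"strip",s.round(4),len(M["_strip"]),"yaw",np.degrees(np.arctan2(*(s-m)[1::-1])).round(1))
    return m,s,c
if __name__=="__main__":
    m,s,c=meas([float(v) for v in sys.argv[1:3]],.04)
    st=manip.state(); print("tcp",np.round(st["tcp_pos"],4),"yaw",np.degrees(np.arctan2(-st["eef_rot"][1][0],-st["eef_rot"][0][0])).round(1))
    if len(sys.argv)>3: cv2.imwrite(sys.argv[3],c["color"])
E
python3 bins.py .4385 .0975 pics/w3.png
```

```text
mid [0.4367 0.0981 0.0512] 3 [0.0013 0.0018 0.001 ] strip [0.5069 0.1164 0.0572] 3 yaw 14.6
tcp [0.4384 0.093  0.2468] yaw 14.8
```

View pics/w3.png

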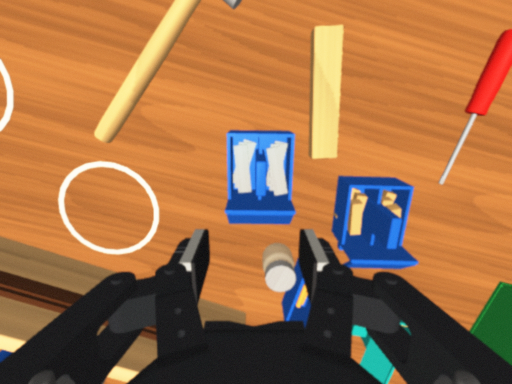

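Bin3 (steel blanks) is square in the view, with its fin at (261,175). It is aligned with the tool, so I descend and grasp.

>>> drive_tool(commands=[[-0.006,0.015,-0.1,0,45],[0,0,-0.1,0,45],[0,0,-0.1,0,45],[0,0,-0.1,0,45],[0,0,-0.1,0,45],[0,0,-0.1,0,45],[0,0,-0.08,0,45],[0,0,-0.06,0,45],[0,0,0,0,45],[0,0,0,0,0],[0,0,0,0,0],[0,0,0,0,0],[0,0,0,0,0],[0,0,0,0,0]], squeeze=50)

```text
clock: 13.57
tcp_pos: [0.4376, 0.0968, 0.0627]
eef_rot: [[-0.967, -0.256, 0.002], [-0.256, 0.967, -0.0], [-0.002, -0.001, -1.0]]
force: [-1.6, -0.2, 1.5]
width: 0.0115
gripper_force: 52.4
```

>>> drive_tool(commands=[[0,0,0.05,0,0],[0,0,0.1,0,0],[0,0,0.1,0,0],[0,0,0.11,0,0],[0.02,-0.05,0,-0.03,0],[0.03,-0.1,0,-0.04,0],[0.03,-0.1,0,-0.04,0],[0.03,-0.1,0,-0.04,0],[0.03,-0.1,0,-0.04,0],[0.03,-0.1,0,-0.04,0],[0.03,-0.1,0,-0.007,0],[0.03,-0.1,0,0,0],[0.03,-0.1,0,0,0],[0.03,-0.1,0,0,0],[0.03,-0.1,0,0,0],[0.03,-0.08,0,0,0],[0.016,-0.037,0,0,0],[0,0,0,0,0],[0,0,0,0,0]])

```text
clock: 15.15
tcp_pos: [0.528, -0.1944, 0.1514]
eef_rot: [[-0.993, 0.114, -0.001], [0.114, 0.993, 0.001], [0.001, 0.001, -1.0]]
force: [0.0, 0.1, -3.2]
width: 0.0113
gripper_force: 51.8
```

Run:
```python
from h import *
M={"board":[],"cleat":[],"bin3_mid":[],"bin3_strip":[]}
for n in ["wrist","side","top"]:
    c=manip.capture(n); cv2.imwrite(f"pics/{n}4.png",c["color"])
    if n=="wrist": np.savez("w4.npz",**{k:c[k] for k in("color","K","dist","R","t")})
    for t in M:
        for r in manip.spot_point(t,c)[:3]:
            if r["p"]>.45:print(n,t,round(r["p"],2),toworld(c,r["xyz"]).round(4))
st=manip.state(); print("tcp",np.round(st["tcp_pos"],4),"yaw",np.degrees(np.arctan2(-st["eef_rot"][1][0],-st["eef_rot"][0][0])).round(1))
```

```text
wrist bin3_mid 0.65 [ 0.53   -0.1944  0.1409]
wrist bin3_mid 0.63 [ 0.4384 -0.3225  0.0394]
wrist bin3_strip 0.93 [ 0.5985 -0.199   0.1481]
side board 0.78 [ 0.6738 -0.0942 -0.0017]
side cleat 0.97 [ 0.6539 -0.0932  0.1192]
side bin3_mid 0.98 [ 0.5283 -0.2004  0.1383]
side bin3_strip 0.94 [ 0.6039 -0.2092  0.145 ]
top board 0.94 [ 0.6713 -0.0884  0.0011]
top cleat 0.82 [ 0.6561 -0.0867  0.1188]
top bin3_mid 0.7 [ 0.6725 -0.0851 -0.0007]
top bin3_strip 0.63 [0.5789 0.1706 0.0336]
tcp [ 0.5285 -0.195   0.1518] yaw -6.5
```

View pics/wrist4.png

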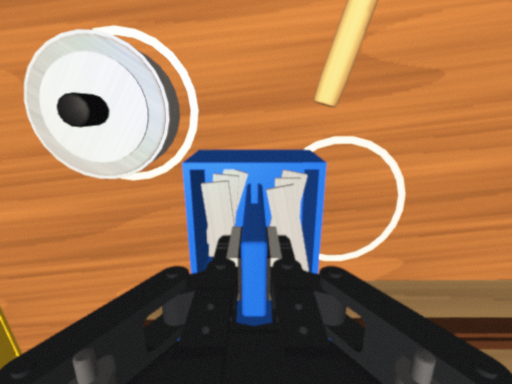

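View pics/side4.png

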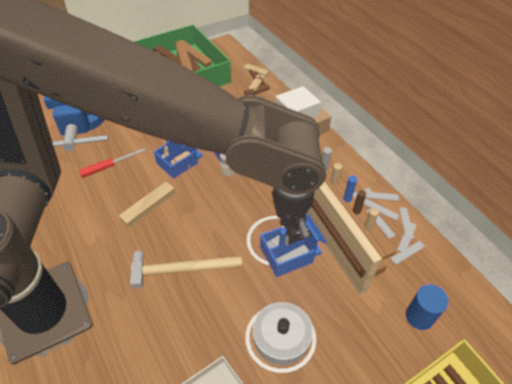

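The wrist view shows the bin held square, with the board foot parallel at row 281. The side view shows the bin at (290,245) just in front of the cleat. Approaching.

>>> drive_tool(commands=[[0.04,-0.004,0,0,0],[0.06,-0.007,0,0,0],[0.06,-0.007,0,0,0],[0.04,-0.005,0,0,0],[0.032,-0.003,0,0,0],[0,0,0,0,0],[0,0,-0.03,0,0],[0,0,-0.03,0,0],[0,0,-0.03,0,0],[0,0,0,0,0]])

```text
clock: 16.73
tcp_pos: [0.5855, -0.2009, 0.1271]
eef_rot: [[-0.993, 0.114, -0.002], [0.114, 0.993, 0.001], [0.002, 0.001, -1.0]]
force: [-0.6, 0.3, -4.1]
width: 0.0113
gripper_force: 51.9
```

Run:
```python
from h import *
st=manip.state(); print(np.round(st["tcp_pos"],4),np.round(st["force"],1))
c=manip.capture("side"); 
cv2.imwrite("pics/s5.png",cv2.resize(c["color"][150:310,240:420],None,fx=3.5,fy=3.5,interpolation=cv2.INTER_CUBIC))
```

```text
[ 0.5855 -0.2009  0.1271] [-0.6  0.3 -4.1]
```

View pics/s5.png

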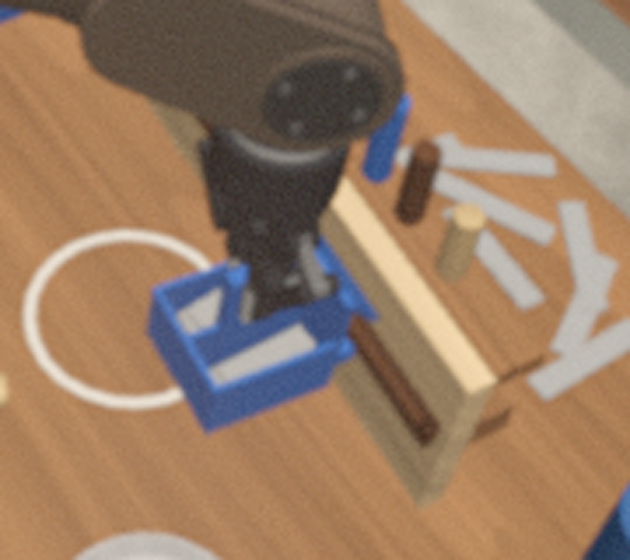

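The side view shows the strip overlapping the cleat's groove line, with no contact yet. Lowering gently.

>>> drive_tool(commands=[[0,0,-0.02,0,0],[0,0,-0.02,0,0],[0,0,-0.016,0,0],[0,0,0,0,0]])

```text
clock: 17.12
tcp_pos: [0.5865, -0.2015, 0.1146]
eef_rot: [[-0.994, 0.114, 0.0], [0.114, 0.994, -0.0], [-0.0, -0.0, -1.0]]
force: [0.3, 0.3, -2.3]
width: 0.0111
gripper_force: 51.9
```

>>> drive_tool(commands=[[0.006,0,-0.012,0,0],[0,0,-0.01,0,0],[0,0,0,0,0]])

```text
clock: 17.37
tcp_pos: [0.5893, -0.2019, 0.1105]
eef_rot: [[-0.994, 0.113, 0.004], [0.113, 0.994, -0.001], [-0.004, -0.001, -1.0]]
force: [3.1, -0.4, -2.0]
width: 0.0112
gripper_force: 51.9
```

>>> drive_tool(commands=[[0.008,0,-0.012,0,0],[0,0,0,0,0],[0,0,0,0,0]])

```text
clock: 17.62
tcp_pos: [0.59, -0.2021, 0.108]
eef_rot: [[-0.994, 0.113, -0.0], [0.113, 0.994, -0.001], [0.0, -0.001, -1.0]]
force: [-4.0, -0.4, 5.6]
width: 0.0113
gripper_force: 52.9
```

>>> drive_tool(commands=[[0,0,0,0,40],[0,0,0,0,40],[0,0,0,0,40],[0,0,0,0,40],[0,0,0.05,0,40],[0,0,0.1,0,40],[0,0,0.13,0,40],[0,0,0.13,0,40],[-0.04,0.14,0.13,0.06,40],[-0.04,0.14,0,0.06,40],[-0.04,0.14,0,0.06,40],[-0.04,0.14,0,0.06,40],[-0.04,0.14,0,0,40],[-0.04,0.14,0,0,40],[-0.04,0.14,0,0,40],[-0.04,0.14,0,0,40],[-0.04,0.14,0,0,40],[-0.04,0.14,0,0,40],[-0.04,0.14,0,0,40],[-0.04,0.14,0,0,40]])

```text
clock: 19.28
tcp_pos: [0.4707, 0.2152, 0.2383]
eef_rot: [[-0.966, -0.26, 0.002], [-0.26, 0.966, 0.0], [-0.002, 0.0, -1.0]]
force: [0.7, -0.1, 0.5]
width: 0.0341
gripper_force: 0.0
```

>>> drive_tool(commands=[[-0.036,0.1,0,0,40],[0,0.1,0,0,40],[0,0,0,0,40],[0,0,0,0,40]])

```text
clock: 19.62
tcp_pos: [0.4622, 0.2644, 0.2378]
eef_rot: [[-0.965, -0.263, 0.001], [-0.263, 0.965, -0.0], [-0.001, -0.0, -1.0]]
force: [-0.2, 0.1, -0.4]
width: 0.0343
gripper_force: 0.0
```

```bash
python3 bins.py .461 .267 pics/w6.png
python3 - <<'E'
from h import *
print("hung:")
from bins import meas
m,s,c=meas([.59,-.202],.05,cams=("top","side","side"))
c=manip.capture("side"); b=c["color"]
cv2.imwrite("pics/s6.png",np.hstack([b,cv2.imread("pics/w6.png")[:,140:428]]))
E
```

```text
mid [0.4628 0.2727 0.0493] 4 [0.0014 0.0027 0.0012] strip [0.529  0.2855 0.0587] 3 yaw 11.0
tcp [0.4624 0.2634 0.237 ] yaw 15.1
hung:
mid [ 0.591  -0.2069  0.0961] 3 [0.0012 0.0022 0.002 ] strip [ 0.6612 -0.2141  0.1012] 3 yaw -5.9
```

View pics/s6.png

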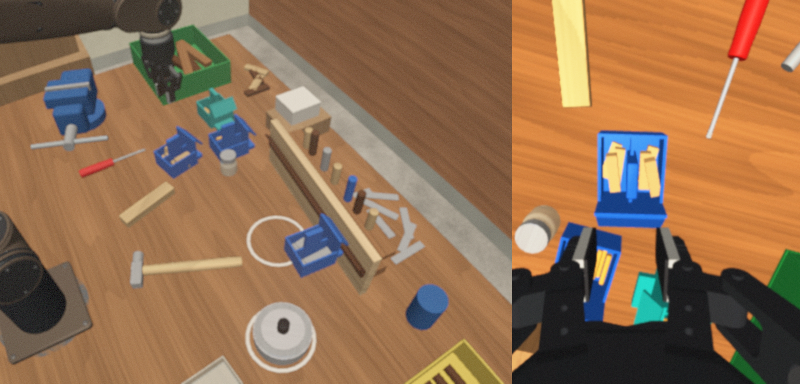

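Bin3 hangs home at (312,250) in the side view. Bin4 (pale wood) is square under the tool, with its fin at (631,175) in the wrist crop. Grasping it.

>>> drive_tool(commands=[[0,0.018,-0.1,-0.006,45],[0,0,-0.1,0,45],[0,0,-0.1,0,45],[0,0,-0.1,0,45],[0,0,-0.1,0,45],[0,0,-0.08,0,45],[0,0,-0.07,0,45],[0,0,-0.05,0,45],[0,0,0,0,45],[0,0,0,0,0],[0,0,0,0,0],[0,0,0,0,0],[0,0,0,0,0],[0,0,0,0,0]], squeeze=50)

```text
clock: 23.98
tcp_pos: [0.463, 0.2682, 0.0631]
eef_rot: [[-0.968, -0.251, 0.002], [-0.251, 0.968, 0.001], [-0.002, 0.0, -1.0]]
force: [-0.2, 0.8, 1.0]
width: 0.0113
gripper_force: 53.5
```

>>> drive_tool(commands=[[0,0,0.05,0,0],[0,0,0.1,0,0],[0,0,0.1,0,0],[0,0,0.11,0,0],[0,-0.06,0,-0.03,0],[0,-0.11,0,-0.04,0],[0,-0.12,0,-0.04,0],[0,-0.12,0,-0.04,0],[0,-0.12,0,-0.04,0],[0.03,-0.12,0,-0.04,0],[0.04,-0.12,0,-0.002,0],[0.05,-0.12,0,0,0],[0.05,-0.12,0,0,0],[0.05,-0.12,0,0,0],[0.05,-0.12,0,0,0],[0.03,-0.08,0,0,0],[0.02,-0.046,0,0,0],[0,0,0,0,0],[0,0,0,0,0]])

```text
clock: 25.57
tcp_pos: [0.542, -0.0759, 0.152]
eef_rot: [[-0.994, 0.112, -0.001], [0.112, 0.994, 0.001], [0.001, 0.001, -1.0]]
force: [-1.0, 1.3, -3.2]
width: 0.0114
gripper_force: 52.9
```

Run:
```python
from h import *
for n in ["wrist","side"]:
    c=manip.capture(n)
    for t in ["bin4_mid","bin4_strip","cleat"]:
        for r in manip.spot_point(t,c)[:3]:
            if r["p"]>.3:print(n,t,round(r["p"],2),toworld(c,r["xyz"]).round(4))
st=manip.state(); print("tcp",np.round(st["tcp_pos"],4),"yaw",np.degrees(np.arctan2(-st["eef_rot"][1][0],-st["eef_rot"][0][0])).round(1))
```

```text
wrist bin4_mid 0.87 [ 0.5387 -0.0755  0.1391]
wrist bin4_strip 0.63 [ 0.6155 -0.0847  0.1497]
side bin4_mid 0.71 [ 0.5401 -0.0793  0.1372]
side bin4_mid 0.62 [ 0.6748 -0.0939  0.0028]
side bin4_strip 0.91 [ 0.6134 -0.0853  0.145 ]
side cleat 0.93 [ 0.6521 -0.0931  0.117 ]
tcp [ 0.5422 -0.0753  0.1521] yaw -6.3
```

>>> drive_tool(commands=[[0.04,-0.004,0,0,0],[0.06,-0.007,0,0,0],[0.06,-0.007,0,0,0],[0.04,-0.005,0,0,0],[0.036,-0.003,0,0,0],[0,0,0,0,0],[0,0,-0.03,0,0],[0,0,-0.03,0,0],[0,0,-0.03,0,0],[0,0,-0.02,0,0],[0,0,-0.02,0,0],[0,0,-0.01,0,0],[0,0,0,0,0]])

```text
clock: 27.05
tcp_pos: [0.601, -0.0825, 0.1162]
eef_rot: [[-0.994, 0.111, -0.001], [0.111, 0.994, 0.0], [0.001, 0.0, -1.0]]
force: [0.1, 0.1, -2.6]
width: 0.011
gripper_force: 52.6
```

>>> drive_tool(commands=[[0.004,0,-0.012,0,0],[0,0,-0.01,0,0],[0.006,0,-0.008,0,0],[0,0,0,0,0]])

```text
clock: 27.38
tcp_pos: [0.6048, -0.0829, 0.1101]
eef_rot: [[-0.994, 0.11, 0.002], [0.11, 0.994, -0.001], [-0.002, -0.001, -1.0]]
force: [1.7, -1.3, -2.6]
width: 0.0113
gripper_force: 52.8
```

>>> drive_tool(commands=[[0.006,0,-0.01,0,0],[0,0,-0.004,0,0],[0,0,0,0,0],[0,0,0,0,0]])

```text
clock: 27.72
tcp_pos: [0.6048, -0.0829, 0.1083]
eef_rot: [[-0.994, 0.11, -0.003], [0.11, 0.994, -0.001], [0.003, -0.001, -1.0]]
force: [-8.9, 0.4, 7.4]
width: 0.0117
gripper_force: 54.7
```

>>> drive_tool(commands=[[0,0,0,0,40],[0,0,0,0,40],[0,0,0,0,40],[0,0,0,0,40],[0,0,0.05,0,40],[0,0,0.1,0,40],[0,0,0.13,0,40],[0,0,0.13,0,40],[0,0,0.13,0,40],[0.006,0.12,0,0.03,40],[0.005,0.12,0,0,40],[0.005,0.12,0,0,40],[0.005,0.12,0,0,40],[0.005,0.12,0,0,40],[0.005,0.12,0,0,40],[0.005,0.12,0,0,40],[0.005,0.12,0,0,40],[0.005,0.12,0,0,40],[0.005,0.12,0,0,40],[0.005,0.116,0,0,40]])

```text
clock: 29.38
tcp_pos: [0.6193, 0.2482, 0.2421]
eef_rot: [[-0.998, 0.063, 0.001], [0.063, 0.998, 0.0], [-0.001, 0.0, -1.0]]
force: [-0.1, -0.1, 0.8]
width: 0.034
gripper_force: 0.0
```

>>> drive_tool(commands=[[0,0.12,0,0,40],[0,0,0,0,40],[0,0,0,0,40]])

```text
clock: 29.63
tcp_pos: [0.6191, 0.278, 0.2416]
eef_rot: [[-0.998, 0.061, 0.0], [0.061, 0.998, -0.0], [-0.0, -0.0, -1.0]]
force: [0.6, -0.1, 0.3]
width: 0.0341
gripper_force: 0.0
```

```bash
python3 bins.py .619 .246 pics/w7.png
python3 - <<'E'
from h import *
from bins import meas
meas([.604,-.083],.05,cams=("side","top"))
meas([.59,-.202],.05,cams=("side","top"))
c=manip.capture("side"); b=c["color"]
cv2.imwrite("pics/s7.png",np.hstack([b,cv2.imread("pics/w7.png")[:,140:428]]))
for r in manip.spot_point("pan_mid",c)[:1]: print(toworld(c,r["xyz"]).round(3))
E
```

```text
mid [0.6191 0.2453 0.0474] 3 [0.001  0.002  0.0013] strip [0.6892 0.243  0.0599] 4 yaw -1.8
tcp [0.6194 0.2764 0.241 ] yaw -3.6
mid [ 0.6038 -0.0818  0.0949] 2 [0.0022 0.0062 0.0019] strip [ 0.6745 -0.0887  0.1012] 2 yaw -5.6
mid [ 0.5909 -0.2053  0.096 ] 2 [0.0009 0.0021 0.0012] strip [ 0.6636 -0.2104  0.099 ] 2 yaw -4.0
[ 0.442 -0.322  0.042]
```

View pics/s7.png

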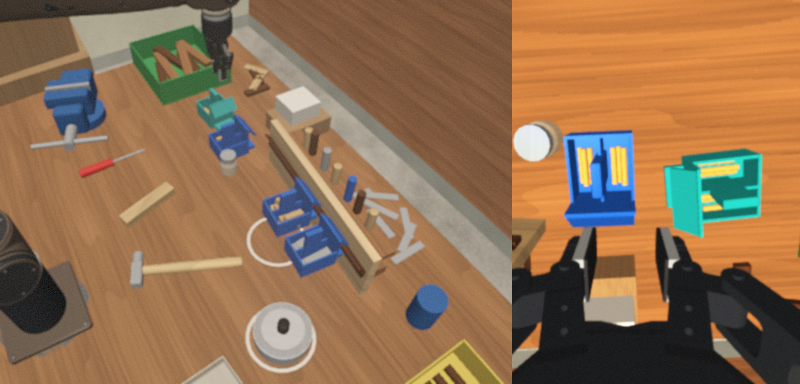

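Both hung bins are home at (290,207) and (312,250) in the side view. Bin2 (brass, blue) is at (600,175) in the wrist crop, with the jar at (535,140) to its left and the turquoise look-alike at (715,190). Moving over bin2 and grasping it.

>>> drive_tool(commands=[[0,-0.08,0,0.011,45],[0,-0.038,0,0,45],[0,0,-0.1,0,45],[0,0,-0.1,0,45],[0,0,-0.1,0,45],[0,0,-0.1,0,45],[0,0,-0.1,0,45],[0,0,-0.1,0,45],[0,0,-0.07,0,45],[0,0,-0.046,0,45],[0,0,0,0,45],[0,0,0,0,0],[0,0,0,0,0],[0,0,0,0,0],[0,0,0,0,0],[0,0,0,0,0]], squeeze=50)

```text
clock: 34.67
tcp_pos: [0.6203, 0.2471, 0.0636]
eef_rot: [[-0.999, 0.046, 0.003], [0.046, 0.999, 0.0], [-0.002, 0.001, -1.0]]
force: [-0.7, -0.4, 0.8]
width: 0.0115
gripper_force: 53.1
```

>>> drive_tool(commands=[[0,0,0.05,0,0],[0,0,0.1,0,0],[0,0,0.1,0,0],[0,0,0.1,0,0],[0,0,0.03,0,0],[-0.06,0,0,0,0],[-0.08,0,0,-0.02,0],[-0.08,0,0,-0.022,0],[-0.033,-0.05,0,0,0],[0,-0.1,0,0,0],[0,-0.12,0,0,0],[0,-0.12,0,0,0],[0,-0.12,0,0,0],[0,-0.12,0,0,0],[0,-0.1,0,0,0],[0,-0.06,0,0,0],[0,-0.026,0,0,0],[0,0,0,0,0],[0,0,0,0,0]])

```text
clock: 36.25
tcp_pos: [0.5559, 0.0434, 0.1567]
eef_rot: [[-0.994, 0.113, -0.001], [0.113, 0.994, 0.001], [0.001, 0.001, -1.0]]
force: [-0.0, 0.6, -3.6]
width: 0.0114
gripper_force: 52.5
```

Run:
```python
from h import *
for n in ["wrist","side"]:
    c=manip.capture(n)
    for t in ["bin2_mid","bin2_strip"]:
        for r in manip.spot_point(t,c)[:3]:
            if r["p"]>.3:print(n,t,round(r["p"],2),toworld(c,r["xyz"]).round(4))
st=manip.state(); print("tcp",np.round(st["tcp_pos"],4),"yaw",np.degrees(np.arctan2(-st["eef_rot"][1][0],-st["eef_rot"][0][0])).round(1))
```

```text
wrist bin2_mid 0.72 [0.5537 0.0429 0.1421]
wrist bin2_strip 0.76 [0.6264 0.0411 0.1518]
side bin2_mid 0.86 [0.6557 0.4006 0.0493]
side bin2_mid 0.64 [0.5545 0.0424 0.1392]
side bin2_strip 0.89 [0.6232 0.0317 0.1508]
side bin2_strip 0.64 [0.6579 0.3277 0.0591]
tcp [0.5561 0.0438 0.157 ] yaw -6.4
```

>>> drive_tool(commands=[[0.04,-0.004,0,0,0],[0.06,-0.007,0,0,0],[0.06,-0.007,0,0,0],[0.04,-0.005,0,0,0],[0.036,-0.003,0,0,0],[0,0,0,0,0],[0,0,-0.04,0,0],[0,0,-0.04,0,0],[0,0,-0.03,0,0],[0,0,-0.02,0,0],[0,0,-0.02,0,0],[0,0,-0.012,0,0],[0,0,0,0,0]])

```text
clock: 37.63
tcp_pos: [0.6155, 0.0363, 0.1164]
eef_rot: [[-0.994, 0.112, 0.001], [0.112, 0.994, -0.0], [-0.001, -0.0, -1.0]]
force: [0.0, 0.1, -3.0]
width: 0.0114
gripper_force: 52.4
```

>>> drive_tool(commands=[[0.006,0,-0.012,0,0],[0,0,-0.01,0,0],[0.006,0,-0.008,0,0],[0,0,0,0,0]])

```text
clock: 37.97
tcp_pos: [0.6185, 0.0361, 0.1113]
eef_rot: [[-0.994, 0.111, -0.0], [0.111, 0.994, -0.001], [-0.0, -0.001, -1.0]]
force: [-6.1, 0.2, 5.3]
width: 0.0114
gripper_force: 53.7
```

>>> drive_tool(commands=[[0,0,-0.01,0,0],[0,0,0,0,0],[0,0,0,0,0]])

```text
clock: 38.22
tcp_pos: [0.618, 0.0362, 0.1092]
eef_rot: [[-0.994, 0.111, -0.001], [0.111, 0.994, -0.001], [0.001, -0.001, -1.0]]
force: [-8.4, -0.8, 8.3]
width: 0.0113
gripper_force: 54.4
```

Home (mid z ≈ 0.0956). Releasing and moving away.

>>> drive_tool(commands=[[0,0,0,0,40],[0,0,0,0,40],[0,0,0,0,40],[0,0,0,0,40],[0,0,0.05,0,40],[0,0,0.1,0,40],[0,0,0.13,0,40],[0,0,0.13,0,40],[-0.04,0.1,0.13,0,40],[-0.06,0.12,0,0,40],[-0.06,0.12,0,0,40],[-0.06,0.12,0,0,40],[-0.06,0.12,0,0,40],[-0.06,0.12,0,0,40],[-0.06,0.12,0,0,40],[0,0,0,0,40],[0,0,0,0,40]])

```text
clock: 39.63
tcp_pos: [0.5177, 0.2425, 0.242]
eef_rot: [[-0.994, 0.109, 0.001], [0.109, 0.994, -0.0], [-0.001, 0.0, -1.0]]
force: [0.5, -0.8, 0.3]
width: 0.0342
gripper_force: 0.0
```

Run:
```python
from h import *
from bins import meas
for p in ([.618,.036],[.604,-.083],[.59,-.202]): meas(p,.05,cams=("side","top"))
c=manip.capture("side"); t=manip.capture("top")["color"]
for n,cc in (("side",c),):
    for r in manip.spot_point("pan_mid",cc)[:1]: print("pan",toworld(cc,r["xyz"]).round(3))
    for r in manip.spot_point("jar_mid",cc)[:1]: print("jar",toworld(cc,r["xyz"]).round(3))
cv2.imwrite("pics/f.png",np.hstack([c["color"],t[:,140:428]]))
```

```text
mid [0.6161 0.0354 0.0966] 2 [0.0013 0.0041 0.0027] strip [0.6852 0.027  0.1059] 2 yaw -6.9
mid [ 0.6061 -0.0884  0.0974] 3 [0.0226 0.0059 0.0101] strip [ 0.6717 -0.09    0.1026] 3 yaw -1.4
mid [ 0.5908 -0.208   0.0968] 1 [0. 0. 0.] strip [ 0.6635 -0.2123  0.1012] 2 yaw -3.3
pan [ 0.439 -0.321  0.042]
jar [0.574 0.165 0.031]
```

View pics/f.png

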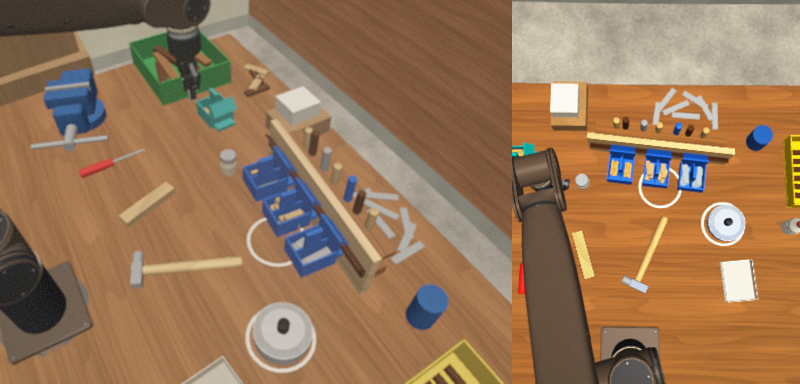

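The three bins hang level and side by side at (268,175), (290,208) and (312,250) in the side view. The pan is inside the park ring at (283,333), and the jar has not moved, at (228,160). Handing in.

```bash
python3 -c "
from cell import manip
print(manip.close_job())"
```

```text
the job is handed in; nothing more can be done
None
```

I slid the pan onto the park mark, hung all three blue bins that were there fully home on the cleat and left the jar where it stood; the job is handed in, but no verdict was shown.

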